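# Load a slide rack past the reader's spring gate

## Task

Check the rack of slides in: with one fingertip tip the rack reader's spring gate outward and hold it open, clear of the rack, while another fingertip pushes the rack along the lane past the gate until it sits fully home against the end stop. Then take the fingers away so that the gate springs shut behind the rack. Only push: do not grip or lift the rack, never let the gate press on it, and leave everything else on the bench where it is.

Things in the scene. Friction and masses are not known exactly. Their poses are not given: they have to be found in the camera images.
- station: Rack reader, fixed to the bench: grey bed plate with a straight open-topped lane (floor 4 mm above the bench) and a white housing 150 mm wide, 105 mm high from x = 105 mm on. Origin on the bench, mid-lane, under the gate's leaf; x along the lane in the push direction (towards the housing), y towards the gate's side, z up. Lengths called x, y below are in this frame.
- lane_mouth (a point): Middle of the lane floor at its open end, x = -180 mm. The lane is 64 mm clear: a wall 30 mm high above the bench at y = -32 to -35 mm, and on the gate's side a low lip at y = 32 to 35 mm, its top only 14 mm above the bench.
- stop_face (a point): Middle of the end stop's face, x = 92 mm, on the lane floor; the stop is 34 mm high above the bench. The rack is fully home when its front end touches it: rack origin at x = 50 mm. The label plate of its rear handle is then still 12 mm short of the leaf, and the shut leaf passes above the handle.
- gate (a joint): Angle of the gate (rad): 0 shut, side plate upright; grows as its top tips sideways out, away from the lane (to +y); stop at 0.8. Hinge rod along the lane at its foot, y = 40 mm, 6 mm above the bench. Leaf is clear of the rack from 0.65 on. A spring shuts it; holding it at 0.7 takes about 4 N sideways, 18 mm above the hinge, less higher up. The rack cannot push it open.
- gate_top (a point): Top edge of the gate's steel side plate, at the end farthest from the housing. Shut, the plate is upright just outside the low lip: x = -163 to +13 mm, 2.5 mm thick, inner face at y = 39 mm, top 56 mm above the bench. A fingertip inside it can press it outward anywhere along its length and slide along it.
- gate_leaf (a point): Middle of the free edge of the gate's leaf, a steel sheet 2.5 mm thick fixed to the side plate at x = 0 and turned in across the lane. Shut, it reaches in to y = 11 mm, from 36 to 56 mm above the bench, in the rack's way. A finger inside the side plate cannot pass the leaf, and need not.
- rack: Black slide rack, ten glass slides on edge, loose in the lane before the gate: box 84 long (x, along the lane) x 60 x 46 mm, origin at the centre of its underside. Its front end starts 8 to 30 mm short of the leaf. Rear handle: an upright label plate 36 mm wide, from 8 to 27 mm above the underside, its flat rear face at rack x = -62 mm; push here. 0.11 to 0.22 kg.
- spare_rack: Empty black rack of the same make standing on the bench beside the lane, on the side away from the gate. Origin at the centre of its underside. Leave it.
- stain_jar: Round glass staining jar with white lid, 62 mm across, 107 mm high, beside the lane on the side away from the gate. Origin at the centre of its foot. Leave it.
- oil_bottle: Small dropper bottle, 30 mm across, 62 mm high. Origin at the centre of its foot. Leave it.
- forceps: Steel forceps lying on the bench on the gate's side, 128 mm long, 6 mm thick. Origin near the middle of its underside, x along it. Leave it.
- slide_box: Closed slide box, 87 x 102 x 35 mm. Origin at the centre of its underside. Leave it.
- tally: Steel hand counter, 42 mm across, 34 mm high. Origin at the centre of its underside. Leave it.
- petri_dish: Closed clear dish, 94 mm across, 18 mm high. Origin at the centre of its underside. Leave it.
There are look-alikes about, which are no part of the job. Leave any purple or red look-alike of the rack alone.

How it is judged:
On the way, in this order (a step that is already met when the one before it is completed fails the run):
1. a fingertip holds the gate tipped open while the rack is still in front of it (value of joint gate above 0.62 rad and contact force between the fingers and gate above 0.2 N and x of rack in the frame of station below -0.043 m), for 0.15 s.
2. the rack is halfway past the gate, which a fingertip still holds open (value of joint gate above 0.58 rad and contact force between the fingers and gate above 0.1 N and x of rack in the frame of station between -0.02 and 0.04 m), for 0.1 s.
At the end, for the whole second after the job is handed in: The rack stands flat in the lane, home against the end stop to within 3 mm and at rest, and the gate has sprung shut behind it (under 0.06 rad) (x of rack in the frame of station between 0.047 and 0.054 m and z of rack in the frame of station below 0.008 m and y of rack in the frame of station between -0.006 and 0.006 m and angle between rack's own z axis and vertical below 0.06 rad and linear speed of rack below 0.01 m/s and value of joint gate below 0.06 rad); the robot touches nothing.
It fails at once if the rack was lifted or tipped (z of rack in the frame of station above 0.012 m or angle between rack's own z axis and vertical above 0.15 rad).
It fails at once if the gate pressed on the rack (contact force between gate and rack above 0.8 N).
It fails at once if something else on the bench was disturbed (distance of any of spare_rack, stain_jar, oil_bottle, forceps, slide_box, tally, petri_dish from where it was at the start of the episode above 0.02 m).
It also fails if it takes over 51 s, if anything falls off the work surface, if the arm or the gripper's body presses on something with over 40 N, if the wrist force passes 120 N, or if a joint passes its speed limit or range.

## Robot

A 7-joint arm with a two-finger parallel gripper is mounted at the origin on the work surface. World frame = base frame: x ahead of the robot, y to its left, z up, the work surface at z = 0. Lengths are in m, angles in rad, forces in N, time in s.
With the tool pointing down it reaches from about 0.425 to 0.925 m from the base axis. Payload 6.8 kg.
Tool frame: the origin (TCP) lies midway between the tips of the shut fingers; the grasp point (between the pads) lies 19 mm behind it; y points along the fingers, z is the direction in which the jaws open and shut, and the axes are right-handed (so a half turn about y gives the same grasp; the last joint's range is limited). The gripper opens to 85 mm and grips with 20 to 120 N. Pads are 22 mm wide; open, the fingers measure 114 mm over their backs; the gripper's body (76 mm by 85 mm) begins 54 mm behind the grasp point. The pads swing forward as they close: fully open they stand 13 mm farther back than shut.
Start: joints at [-1.279, 0.477, 0.022, 1.555, -0.011, 1.109, -0.083], TCP at [0.263, 0.622, 0.231] pointing down, gripper open.
Joint ranges: [-2.96, 2.96], [-0.34, 2.1], [-1.41, 1.46], [0.24, 2.44], [-1.37, 4.51], [0.17, 1.92], [-2.96, 2.96]. Speed limits (rad/s): [2.39, 2.39, 3.14, 3.14, 3.14, 3.14, 3.14].

## Interface

Orientations are given as a unit quaternion [w, x, y, z].
In Python, from station import bot gives the robot as it stands. The module is installed in compiled form; this text tells all that it offers.
- The arm moves only by the shell command python3 -m crank 'ROWS' [FORCE]. ROWS is JSON, a list of rows, each an object with "linear": the shift along the tool's x, y, z in m, a list of three; "dr": the turn, a rotation vector about the tool's x, y, z in degrees, a list of three; "hand": the gripper command: -1 is shut, 1 is fully open, values between are in proportion. A call has 1 to 10 rows; each row is the pose to reach, as a shift and turn from the pose commanded when the call began, along the tool's axes at that moment; what a row does not reach only later rows make up. A row lasts 1/12 s, in which the tool goes at most 41.7 mm and 7.16 degrees, less where a joint would pass 70% of its speed; a pose out of reach is approached as far as the arm can. A call with a gripper value outside its range is refused whole. The fingers move at their own pace and stop on an object; FORCE is the grip in N (left out, the last holds). Time passes only in rows, so rows that repeat a pose let the fingers close. It gives the time, the measured TCP pose, the force and the opening at its end, in the units of the state.
- bot.get_obs(): the state, without advancing time (a new reading comes with each control period).
- bot.read_camera(name): name is "scene" or "top" or "wrist"; returns the picture (420x560x3 uint8, blue, green, red); there is no depth.
- bot.camera_params(name): a dict with "K" (3x3 intrinsics, pixels), "R" (3x3) and "t" (3): a world point X has camera coordinates R X + t; the wrist camera has in their place "hand_eye" (4x4, takes a point from camera to tool coordinates, whose origin is the TCP and whose axes are the tool frame's). Camera axes: x right, y down, z forward; pixel columns grow to the right and rows downward; lengths in m; the calibration is good to about 2 mm. The wrist camera is an equidistant fisheye: a pixel r from the principal point sees the ray r / f radians off the axis. A picture is of the moment at which its call begins: read the wrist's pose just before it. camera_params takes no time and is no camera call.
- bot.hand_in(): hands the job in, once; it reports no verdict.
Trained networks look in the newest picture that a camera, given by its name, has taken for a name from the list of things; names that differ only in an ending like _2 or _b are one class to them, and where a whole thing is asked for, a point or a joint stands for the part that bears it (a point fixed in the world has none). Each returns a list of dicts, best first, with "score" (0 to 1); they miss things now and then, are a little off and sometimes report something else, mostly with a low value. They report only what shows in the picture. A call takes as long as a camera call. They do not tell look-alikes from the thing itself.
- bot.search_frame(camera, target): "extent" ([left, top, right, bottom] in pixels, round what is visible of it).
- bot.cut_out(camera, target): "pixels" (420x560 bool, what is visible of it) and "extent" ([left, top, right, bottom] in pixels, round what is visible of it).
- bot.place_of(camera, target): "xy" ([column, row] in pixels: a listed point, or the origin of a listed thing).
The state is a dict: "t": time; "q": joint angles; "joint_vel": joint speeds; "joint_torque": joint torques, N m; "eef_pos": TCP position; "tool_rot": TCP orientation; "contact_force": force on the tool from outside, world axes, zero at the start; "torque": the same for the moment, N m; "gripper_width": opening from 0.0 (shut) to 1.0 (fully open).
Only numpy, scipy, OpenCV 4.12 (cv2) and the standard library are available. Lean on these libraries where they do the work, as an engineer would, in place of code of your own. Each camera call takes 0.05 s, during which the arm holds its last target. There are 200 camera calls.

## Working session

There is one attempt and no reset: what is moved stays moved. The work goes in short steps, Python scripts to look and compute and a shell command to move; the robot and the scene stay as the last step left them, time stands still between calls to the robot, and variables do not carry over. Pictures are saved under pics/ and viewed, about 8 in all and at most 12, crops included, and the job is handed in when it is done.

```bash
mkdir -p pics; ls
python3 - <<'E'
from station import bot
import cv2, numpy as np
o=bot.get_obs(); print({k:np.round(v,3).tolist() for k,v in o.items()})
for c in ["scene","top"]:
    im=bot.read_camera(c); cv2.imwrite(f"pics/{c}0.png",im)
    p=bot.camera_params(c); print(c,np.round(p["K"],1).tolist(),np.round(p["R"],3).tolist(),np.round(p["t"],3).tolist())
    for n in ["lane_mouth","stop_face","gate_top","gate_leaf","rack","spare_rack","station"]:
        r=bot.place_of(c,n); print(n,[(np.round(d["xy"],1).tolist(),round(d["score"],2)) for d in r[:4]])
print(bot.get_obs()["t"])
E
```

```text
pics
{'t': 0.0, 'q': [-1.279, 0.478, 0.022, 1.556, -0.011, 1.109, -0.083], 'joint_vel': [-0.001, -0.001, -0.0, 0.0, 0.002, -0.001, -0.001], 'joint_torque': [-0.0, -59.644, 1.607, -28.12, 0.012, 0.009, -0.0], 'eef_pos': [0.263, 0.621, 0.23], 'tool_rot': [-0.692, 0.694, -0.14, 0.14], 'contact_force': [0.202, 0.624, -0.167], 'torque': [0.002, -0.047, -0.02], 'gripper_width': 1.001}
scene [[423.7, 0.0, 279.1], [0.0, 423.7, 208.5], [0.0, 0.0, 1.0]] [[0.518, 0.855, -0.015], [0.626, -0.39, -0.675], [-0.583, 0.34, -0.738]] [-0.285, -0.317, 1.578]
lane_mouth [([207.7, 261.4], 0.57)]
stop_face [([289.1, 218.4], 0.6), ([309.1, 249.6], 0.53)]
gate_top [([206.0, 238.0], 0.55)]
gate_leaf [([261.8, 219.4], 0.79)]
rack [([248.4, 332.6], 0.96), ([257.0, 179.2], 0.61), ([248.2, 239.9], 0.59), ([224.8, 289.6], 0.2)]
spare_rack [([277.5, 274.6], 0.7)]
station [([264.7, 229.4], 0.71)]
top [[537.7, 0.0, 273.9], [0.0, 537.7, 208.6], [0.0, 0.0, 1.0]] [[-0.008, -1.0, -0.001], [-0.997, 0.008, -0.078], [0.078, 0.0, -0.997]] [-0.01, 0.556, 1.406]
lane_mouth [([362.0, 195.4], 0.79)]
stop_face [([259.3, 207.0], 0.94)]
gate_top [([351.5, 209.9], 0.7)]
gate_leaf [([291.1, 205.4], 0.48)]
rack [([317.1, 195.7], 0.77), ([260.7, 278.7], 0.77), ([358.0, 115.1], 0.66), ([355.6, 205.9], 0.56)]
spare_rack [([313.9, 196.7], 0.68), ([310.3, 145.7], 0.55)]
station [([292.7, 202.0], 0.74)]
0.8
```

View pics/top0.png

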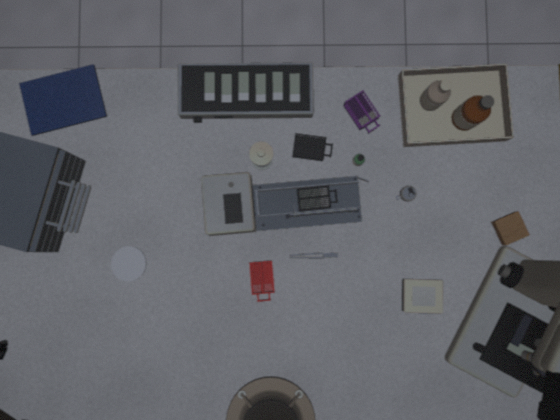

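View pics/scene0.png

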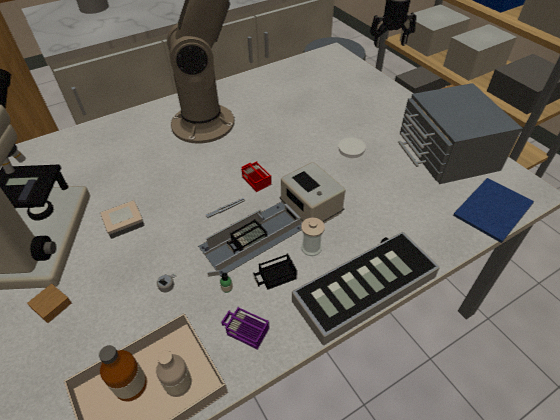

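```bash
cat > h.py <<'E'
import numpy as np, cv2
from scipy.spatial.transform import Rotation as Ro
from scipy.optimize import least_squares
from station import bot
def proj(c,X):
    p=bot.camera_params(c); x=np.asarray(p["R"])@np.asarray(X)+p["t"]; u=np.asarray(p["K"])@x; return u[:2]/u[2]
def back(c,px,z):
    p=bot.camera_params(c); d=p["R"].T@np.linalg.solve(p["K"],[*px,1]); o=-p["R"].T@p["t"]; return o+d*(z-o[2])/d[2]
def S(pose,P): # station->world, pose=(x,y,yaw)
    c,s=np.cos(pose[2]),np.sin(pose[2]); return np.array([pose[0]+c*P[0]-s*P[1],pose[1]+s*P[0]+c*P[1],P[2]])
PTS=dict(lane_mouth=(-.18,0,.004),stop_face=(.092,0,.004),gate_top=(-.163,.0403,.056),gate_leaf=(0,.011,.046),station=(0,0,0))
def rot(): 
    q=bot.get_obs()["tool_rot"]; return Ro.from_quat([q[1],q[2],q[3],q[0]]).as_matrix()
E
python3 - <<'E'
from h import *
obs=[("scene","lane_mouth",(207.7,261.4)),("scene","stop_face",(289.1,218.4)),("scene","gate_top",(206,238)),("scene","gate_leaf",(261.8,219.4)),("scene","station",(264.7,229.4)),
("top","lane_mouth",(362,195.4)),("top","stop_face",(259.3,207)),("top","gate_top",(351.5,209.9)),("top","gate_leaf",(291.1,205.4)),("top","station",(292.7,202))]
f=lambda p:np.concatenate([proj(c,S(p,PTS[n]))-px for c,n,px in obs])
r=least_squares(f,[.55,0,1.57],loss="soft_l1",f_scale=2)
print(r.x); 
for (c,n,px),e in zip(obs,f(r.x).reshape(-1,2)): print(c,n,e.round(1))
for px in [(317.1,195.7)]: print("rack",back("top",px,.004))
print("rack sc",back("scene",(248.4,239.9),.004))
print(rot().round(3))
for n in ["top","scene"]:
    im=cv2.imread(f"pics/{n}0.png"); 
    for P in [(x,y,z) for x,y,z in [(-.18,-.035,.03),(-.18,.035,.014),(-.163,.039,.056),(.013,.039,.056),(0,.011,.046),(0,.039,.056),(.092,0,.034),(.105,-.035,.03),(-.18,0,.004)]]:
        u=proj(n,S(r.x,P)); k=(u-[240,160])*4.5 if n=="top" else (u-[180,170])*4.5
        if n=="top": im_=globals().setdefault("T",cv2.resize(im[160:245,240:380],None,fx=4.5,fy=4.5,interpolation=2))
        else: im_=globals().setdefault("C",cv2.resize(im[170:280,180:320],None,fx=4.5,fy=4.5,interpolation=2))
        cv2.circle(im_,tuple(int(v) for v in k),3,(0,255,255),1)
cv2.imwrite("pics/crop1.png",np.clip(np.vstack([T[:, :],C[:210*1]])*1.0,0,255)[:600]*1.6 if 0 else np.clip(np.vstack([T,C])[:878].astype(float)*1.5,0,255).astype(np.uint8))
a=cv2.imread("pics/crop1.png"); cv2.imwrite("pics/crop1.png",cv2.resize(a,None,fx=.68,fy=.68))
E
```

```text
[ 0.57382122 -0.06388462  1.66001781]
scene lane_mouth [2.2 0.5]
scene stop_face [ 0.6 -1.9]
scene gate_top [-0.8 -0.4]
scene gate_leaf [-0.4 -0.3]
scene station [-0.4  2.4]
top lane_mouth [-3.1  0.7]
top stop_face [-1.  -1.2]
top gate_top [5.7 0.2]
top gate_leaf [ 2.2 -0.1]
top station [-0.4  0.7]
rack [ 0.59174    -0.13068076  0.004     ]
rack sc [ 0.57844895 -0.11830417  0.004     ]
[[ 0.921 -0.     0.389]
 [-0.389  0.     0.921]
 [-0.    -1.     0.   ]]
```

View pics/crop1.png

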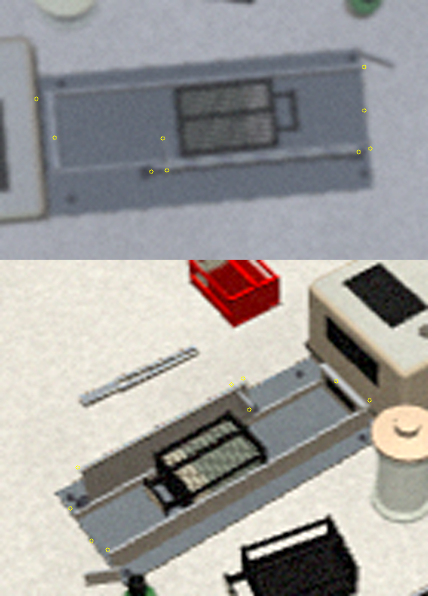

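```bash
cat >> h.py <<'E'
P0=np.array([.57382,-.06388,1.66002])
def delta(sp,pose,zdir=-1):
    """tool shift (mm) and turn (deg, rotvec) to station point sp=(x,y,z) with tool z = zdir*station y"""
    R=rot(); e=np.array(bot.get_obs()["eef_pos"]); d=R.T@(S(pose,sp)-e)*1e3
    c,s=np.cos(pose[2]),np.sin(pose[2]); zt=zdir*np.array([-s,c,0]); yt=np.array([0,0,-1.]); T=np.stack([np.cross(yt,zt),yt,zt],1)
    return d.round(1), np.degrees(Ro.from_matrix(R.T@T).as_rotvec()).round(2)
def inst(pose):
    e=np.array(bot.get_obs()["eef_pos"]); c,s=np.cos(pose[2]),np.sin(pose[2]); d=e[:2]-pose[:2]
    return np.round([c*d[0]+s*d[1],-s*d[0]+c*d[1],e[2]],4)
E
python3 -c "
from h import *
print(delta((-.16,.008,.2),P0))"
```

```text
(array([ 621.5,   31.3, -655.5]), array([ 0.  , 61.98, -0.  ]))
```

```bash
python3 -m crank '[{"linear":[0.31,0,-0.32],"dr":[0,31,0],"hand":0},{"linear":[0.31,0,-0.32],"dr":[0,31,0],"hand":0},{"linear":[0.31,0,-0.32],"dr":[0,31,0],"hand":0},{"linear":[0.31,0,-0.32],"dr":[0,31,0],"hand":0},{"linear":[0.31,0,-0.32],"dr":[0,31,0],"hand":0},{"linear":[0.31,0,-0.32],"dr":[0,31,0],"hand":0},{"linear":[0.31,0,-0.32],"dr":[0,31,0],"hand":0},{"linear":[0.31,0,-0.32],"dr":[0,31,0],"hand":0},{"linear":[0.31,0,-0.32],"dr":[0,31,0],"hand":0},{"linear":[0.31,0,-0.32],"dr":[0,31,0],"hand":0}]'
python3 -c "
from h import *
print(bot.get_obs()['q'],delta((-.16,.008,.2),P0))"
```

```text
t: 1.63
eef_pos: [0.4137, 0.2314, 0.2316]
tool_rot: [0.631, -0.63, 0.32, -0.32]
contact_force: [1.6, -0.9, 0.3]
gripper_width: 0.5
[-0.90633588  0.13928478  0.29340846  2.03644439 -0.04909392  0.9714243
  0.04219659] (array([ 466. ,   31.4, -133.9]), array([-4.000e-02,  3.099e+01, -3.000e-02]))
```

```bash
python3 -m crank '[{"linear":[0.466,0.01,-0.134],"dr":[0,31,0],"hand":-0.3},{"linear":[0.466,0.01,-0.134],"dr":[0,31,0],"hand":-0.3},{"linear":[0.466,0.01,-0.134],"dr":[0,31,0],"hand":-0.3},{"linear":[0.466,0.01,-0.134],"dr":[0,31,0],"hand":-0.3},{"linear":[0.466,0.01,-0.134],"dr":[0,31,0],"hand":-0.3},{"linear":[0.466,0.01,-0.134],"dr":[0,31,0],"hand":-0.3},{"linear":[0.466,0.01,-0.134],"dr":[0,31,0],"hand":-0.3},{"linear":[0.466,0.031,-0.134],"dr":[0,31,0],"hand":-0.3},{"linear":[0.466,0.031,-0.134],"dr":[0,31,0],"hand":-0.3},{"linear":[0.466,0.031,-0.134],"dr":[0,31,0],"hand":-0.3}]'
python3 -c "
from h import *
print(bot.get_obs()['q'],delta((-.16,.008,.2),P0))"
```

```text
t: 2.47
eef_pos: [0.5564, -0.1589, 0.2093]
tool_rot: [0.522, -0.522, 0.477, -0.477]
contact_force: [0.7, 0.3, 0.8]
gripper_width: 0.349
[-0.28276097  0.38118589  0.58429818  1.84557712 -0.24908058  0.98713255
  0.49645679] (array([66.9,  9.3, 17.8]), array([-0.05,  0.02, -0.01]))
```

```bash
python3 -m crank '[{"linear":[0.067,0.009,0.018],"dr":[0,0,0],"hand":-0.3},{"linear":[0.067,0.009,0.018],"dr":[0,0,0],"hand":-0.3},{"linear":[0.067,0.009,0.018],"dr":[0,0,0],"hand":-0.3},{"linear":[0.067,0.009,0.018],"dr":[0,0,0],"hand":-0.3},{"linear":[0.067,0.009,0.018],"dr":[0,0,0],"hand":-0.3},{"linear":[0.067,0.009,0.018],"dr":[0,0,0],"hand":-0.3}]'
cat >> h.py <<'E'
def wproj(X,H=None,e=None,R=None):
    p=bot.camera_params("wrist"); H=np.asarray(p["hand_eye"]); K=p["K"]
    R=rot() if R is None else R; e=np.array(bot.get_obs()["eef_pos"]) if e is None else e
    c=H[:3,:3].T@(R.T@(np.asarray(X)-e)-H[:3,3]); th=np.arctan2(np.hypot(c[0],c[1]),c[2]); u=c[:2]/np.hypot(c[0],c[1])*th
    return np.array([K[0][0]*u[0]+K[0][2],K[1][1]*u[1]+K[1][2]])
E
python3 - <<'E'
from h import *
print(inst(P0)); p=bot.camera_params("wrist"); print(np.round(p["K"],1).tolist(),np.round(p["hand_eye"],3).tolist())
im=bot.read_camera("wrist")
ob=[]
for n in ["lane_mouth","stop_face","gate_top","gate_leaf","rack","station"]:
    r=bot.place_of("wrist",n); print(n,[(np.round(d["xy"],1).tolist(),round(d["score"],2)) for d in r[:3]],wproj(S(P0,PTS.get(n,(-.065,0,.004)))).round(1))
cv2.imwrite("pics/w1.png",np.clip(im*1.4,0,255).astype(np.uint8))
E
```

```text
t: 2.97
eef_pos: [0.5798, -0.2206, 0.2003]
tool_rot: [0.522, -0.522, 0.477, -0.476]
contact_force: [0.6, -0.1, -0.0]
gripper_width: 0.345
[-0.1566  0.008   0.2003]
[[325.2, 0.0, 284.7], [0.0, 325.2, 214.3], [0.0, 0.0, 1.0]] [[-0.001, 0.944, 0.329, -0.085], [0.0, -0.329, 0.944, -0.142], [1.0, 0.001, 0.0, 0.0], [0.0, 0.0, 0.0, 1.0]]
lane_mouth [([297.7, 206.4], 0.66)] [291.5 206.3]
stop_face [] [292.7 -40.7]
gate_top [([255.1, 207.2], 0.94)] [249.6 205.3]
gate_leaf [([288.0, 29.3], 0.64)] [281.4  27.9]
rack [([298.9, 91.1], 0.78)] [292.5  98.3]
station [([298.9, 38.0], 0.97), ([252.7, 207.1], 0.15)] [292.6  37.5]
```

View pics/w1.png

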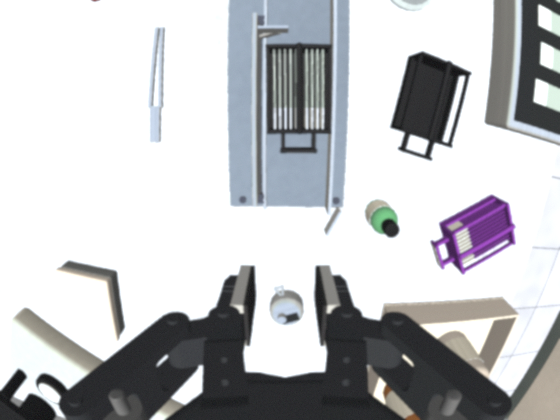

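Run:
```python
from h import *
R=rot(); e=np.array(bot.get_obs()["eef_pos"])
W=[("lane_mouth",(297.7,206.4)),("gate_top",(255.1,207.2)),("gate_leaf",(288,29.3)),("station",(298.9,38))]
f=lambda p:np.concatenate([wproj(S(p,PTS[n]),e=e,R=R)-px for n,px in W])
r=least_squares(f,P0,loss="soft_l1",f_scale=1.5); p=r.x; print(p,f(p).round(1)); print(inst(p))
g=lambda q:wproj(S(p,(q[0],q[1],.004)),e=e,R=R)-(298.9,91.1)
print("rack",least_squares(g,[-.06,0]).x)
for c,px in [("top",(317.1,195.7)),("scene",(248.4,239.9))]: print(c, least_squares(lambda q:S(p,(q[0],q[1],.004))[:2]-back(c,px,.004)[:2],[-.06,0]).x)
im=cv2.imread("pics/w1.png"); 
k=4
C=cv2.resize(im[0:215,220:360],None,fx=k,fy=k,interpolation=2)[:, :]
def dot(P,col): 
    u=(wproj(S(p,P),e=e,R=R)-[220,0])*k; cv2.circle(C,tuple(int(v) for v in u),3,col,1)
for x in np.arange(-.18,.01,.02):
    for y,z in [(-.032,.03),(.032,.014),(.039,.056)]: dot((x,y,z),(0,0,255))
dot((0,.011,.056),(255,0,255))
for xr in [-.058,-.062,-.066,-.070]:
    for y in(-.018,.018): dot((xr-.062,y,.031),(0,200,0))
cv2.imwrite("pics/w1c.png",cv2.resize(C,None,fx=.69,fy=.69))
```

```text
[ 0.5799439  -0.06503296  1.6588091 ] [-0.6  0.2  0.9 -0.9  0.2 -0.2 -0.5  1.1]
[-0.1561  0.014   0.2004]
rack [-0.05597415 -0.00056529]
top [-0.06643056 -0.00598005]
scene [-0.0529336   0.00617165]
```

View pics/w1c.png

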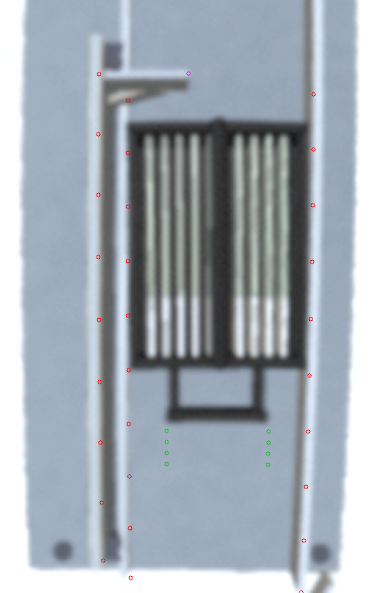

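```bash
cat >> h.py <<'E'
P1=np.array([.57994,-.06503,1.6555])
E
python3 -c "
from h import *
print(inst(P1),delta((-.145,.004,.02),P1))"
```

```text
[-0.1561  0.0134  0.2004] (array([-11. , 180.4,   9.4]), array([-0.02,  0.28, -0.01]))
```

```bash
python3 -m crank '[{"linear":[-0.011,0.03,0.0095],"dr":[0,0.3,0],"hand":-0.3},{"linear":[-0.011,0.06,0.0095],"dr":[0,0.3,0],"hand":-0.3},{"linear":[-0.011,0.09,0.0095],"dr":[0,0.3,0],"hand":-0.3},{"linear":[-0.011,0.12,0.0095],"dr":[0,0.3,0],"hand":-0.3},{"linear":[-0.011,0.13,0.0095],"dr":[0,0.3,0],"hand":-0.3},{"linear":[-0.011,0.13,0.0095],"dr":[0,0.3,0],"hand":-0.3},{"linear":[-0.011,0.13,0.0095],"dr":[0,0.3,0],"hand":-0.3}]'
python3 - <<'E'
from h import *
print(inst(P1))
R=rot(); e=np.array(bot.get_obs()["eef_pos"]); im=np.clip(bot.read_camera("wrist")*1.4,0,255).astype(np.uint8); im=cv2.resize(im,None,fx=1.4,fy=1.4)
for P in [(x,y,z) for x in np.arange(-.16,.0,.02) for y,z in [(-.032,.03),(.032,.014),(.039,.056)]]+[(-.0533-.062,-.018,.031),(-.0533-.062,.018,.031)]:
    cv2.circle(im,tuple(int(v*1.4) for v in wproj(S(P1,P),e=e,R=R)),3,(0,0,255),1)
cv2.imwrite("pics/w2.png",im[:520])
E
```

```text
t: 3.9
eef_pos: [0.5884, -0.2108, 0.0709]
tool_rot: [-0.52, 0.52, -0.479, 0.479]
contact_force: [0.3, 0.3, -0.3]
gripper_width: 0.347
[-0.1459  0.0039  0.0709]
```

View pics/w2.png

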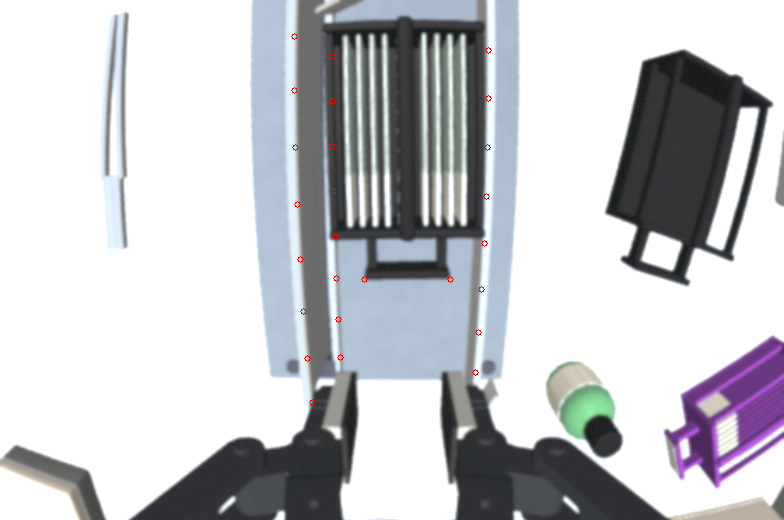

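```bash
python3 -m crank '[{"linear":[0,0.015,0],"dr":[0,0,0],"hand":-0.3},{"linear":[0,0.03,0],"dr":[0,0,0],"hand":-0.3},{"linear":[0,0.04,0],"dr":[0,0,0],"hand":-0.3},{"linear":[0,0.05,0],"dr":[0,0,0],"hand":-0.3},{"linear":[0,0.0505,0],"dr":[0,0,0],"hand":-0.3},{"linear":[0,0.0505,0],"dr":[0,0,0],"hand":-0.3},{"linear":[0,0.0505,0],"dr":[0,0,0],"hand":-0.3}]'
python3 -m crank '[{"linear":[0,0,-0.003],"dr":[0,0,0],"hand":-0.3},{"linear":[0,0,-0.006],"dr":[0,0,0],"hand":-0.3},{"linear":[0,0,-0.008],"dr":[0,0,0],"hand":-0.3},{"linear":[0,0,-0.010],"dr":[0,0,0],"hand":-0.3},{"linear":[0,0,-0.010],"dr":[0,0,0],"hand":-0.3},{"linear":[0,0,-0.010],"dr":[0,0,0],"hand":-0.3}]'
python3 -c "
from h import *
print(inst(P1))"
```

```text
t: 4.53
eef_pos: [0.5887, -0.2108, 0.0206]
tool_rot: [0.521, -0.52, 0.478, -0.479]
contact_force: [-0.2, -0.2, -0.4]
gripper_width: 0.348
t: 5.03
eef_pos: [0.5785, -0.2114, 0.0201]
tool_rot: [0.521, -0.52, 0.478, -0.479]
contact_force: [1.0, 0.0, 1.5]
gripper_width: 0.349
[-0.1457  0.0138  0.0201]
```

```bash
python3 -m crank '[{"linear":[0,0,-0.0015],"dr":[0,0,0],"hand":-0.3},{"linear":[0,0,-0.003],"dr":[0,0,0],"hand":-0.3},{"linear":[0,0,-0.004],"dr":[0,0,0],"hand":-0.3},{"linear":[0,0,-0.006],"dr":[0,0,0],"hand":-0.3},{"linear":[0,0,-0.006],"dr":[0,0,0],"hand":-0.3},{"linear":[0,0,-0.006],"dr":[0,0,0],"hand":-0.3}]'
python3 -m crank '[{"linear":[0,0,-0.001],"dr":[0,0,0],"hand":-0.3},{"linear":[0,0,-0.002],"dr":[0,0,0],"hand":-0.3},{"linear":[0,0,-0.003],"dr":[0,0,0],"hand":-0.3},{"linear":[0,0,-0.004],"dr":[0,0,0],"hand":-0.3},{"linear":[0,0,-0.004],"dr":[0,0,0],"hand":-0.3},{"linear":[0,0,-0.004],"dr":[0,0,0],"hand":-0.3}]'
python3 - <<'E'
from h import *
print(inst(P1))
R=rot(); e=np.array(bot.get_obs()["eef_pos"]); print(bot.get_obs()["contact_force"])
raw=bot.read_camera("wrist")
r=bot.place_of("wrist","gate_top"); print([(d["xy"],d["score"]) for d in r])
r=bot.place_of("wrist","gate_leaf"); print([(d["xy"],d["score"]) for d in r])
im=np.clip(raw*1.4,0,255).astype(np.uint8); im=cv2.resize(im,None,fx=1.4,fy=1.4)
for th,col in [(.6,(255,0,0)),(.7,(0,0,255)),(.8,(0,200,0))]:
  for x in np.arange(-.12,.01,.01):
    P=(x,.04+.05*np.sin(th)-np.cos(th)*.001,.006+.05*np.cos(th)+.001*np.sin(th))
    cv2.circle(im,tuple(int(v*1.4) for v in wproj(S(P1,P),e=e,R=R)),2,col,-1)
cv2.imwrite("pics/w3.png",im[:520]); cv2.imwrite("pics/w3raw.png",raw)
E
```

```text
t: 5.53
eef_pos: [0.572, -0.2117, 0.0197]
tool_rot: [-0.52, 0.52, -0.479, 0.479]
contact_force: [1.7, -0.4, -0.1]
gripper_width: 0.349
t: 6.03
eef_pos: [0.5682, -0.212, 0.0198]
tool_rot: [0.521, -0.52, 0.479, -0.479]
contact_force: [2.1, 0.8, -0.8]
gripper_width: 0.35
[-0.1455  0.0241  0.0198]
[ 2.14832755  0.84571036 -0.80444267]
[]
[([61.7, 84.8], 0.22)]
```

View pics/w3.png

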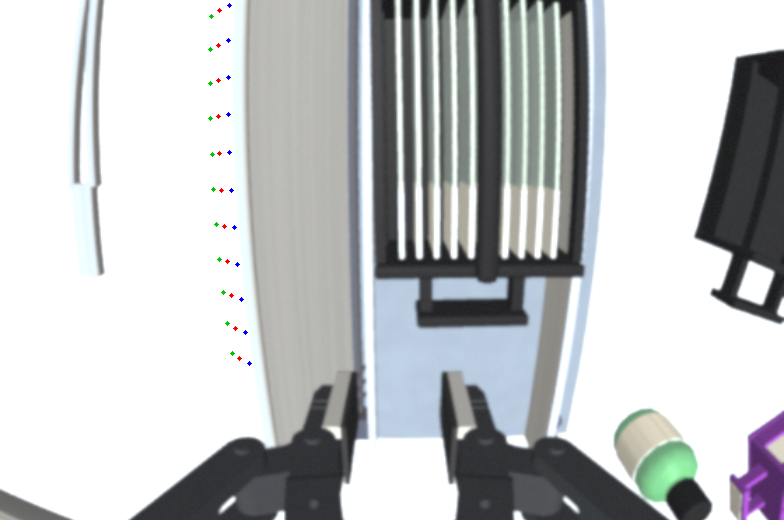

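```bash
python3 -m crank '[{"linear":[0,0,0],"dr":[0,0,0],"hand":-0.2},{"linear":[0,0,0],"dr":[0,0,0],"hand":-0.15},{"linear":[0,0.001,0],"dr":[0,0,0],"hand":-0.1},{"linear":[0,0.001,0],"dr":[0,0,0],"hand":-0.05},{"linear":[0,0.001,0],"dr":[0,0,0],"hand":0},{"linear":[0,0.001,-0.0005],"dr":[0,0,0],"hand":0},{"linear":[0,0.001,-0.0005],"dr":[0,0,0],"hand":0},{"linear":[0,0.001,-0.0005],"dr":[0,0,0],"hand":0},{"linear":[0,0.001,-0.0005],"dr":[0,0,0],"hand":0}]'
cat >> h.py <<'E'
def look(name):
    print(inst(P1),bot.get_obs()["t"])
    R=rot(); e=np.array(bot.get_obs()["eef_pos"]); raw=bot.read_camera("wrist")
    im=np.clip(raw*1.4,0,255).astype(np.uint8); im=cv2.resize(im,None,fx=1.4,fy=1.4)
    for th,col in [(.6,(255,0,0)),(.7,(0,0,255)),(.8,(0,200,0))]:
      for x in np.arange(-.12,.01,.01):
        P=(x,.04+.05*np.sin(th)-np.cos(th)*.001,.006+.05*np.cos(th)+.001*np.sin(th))
        cv2.circle(im,tuple(int(v*1.4) for v in wproj(S(P1,P),e=e,R=R)),2,col,-1)
    cv2.imwrite(f"pics/{name}.png",im[:520])
E
python3 -c "
from h import *
look('w4')"
```

```text
t: 6.93
eef_pos: [0.568, -0.2122, 0.0189]
tool_rot: [0.521, -0.52, 0.478, -0.479]
contact_force: [4.6, 1.1, 0.9]
gripper_width: 0.5
[-0.1456  0.0243  0.0189] 6.9333
```

View pics/w4.png

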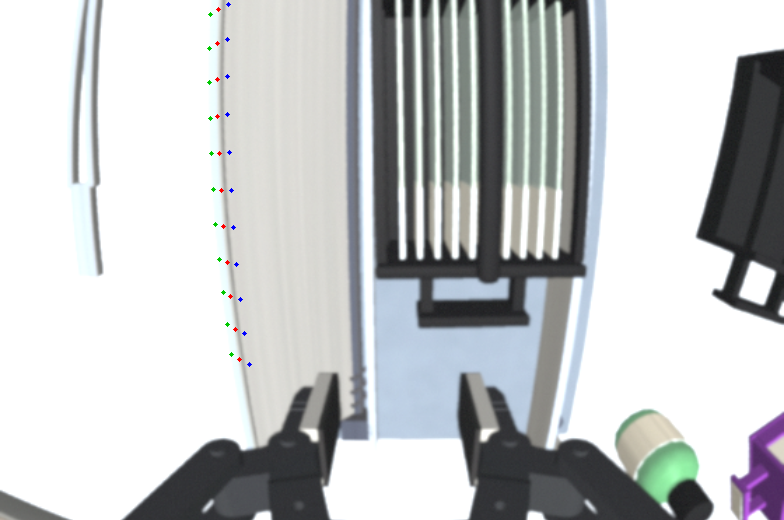

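```bash
python3 -m crank '[{"linear":[0,0,-0.0012],"dr":[0,0,0],"hand":0},{"linear":[0,0,-0.0012],"dr":[0,0,0],"hand":0},{"linear":[0,0,-0.0012],"dr":[0,0,0],"hand":0},{"linear":[0,0,-0.0012],"dr":[0,0,0],"hand":0},{"linear":[-0.004,0,-0.0012],"dr":[0,0,0],"hand":0},{"linear":[-0.008,0,-0.0012],"dr":[0,0,0],"hand":0},{"linear":[-0.012,0,-0.0012],"dr":[0,0,0],"hand":0},{"linear":[-0.016,0,-0.0012],"dr":[0,0,0],"hand":0}]'
python3 -m crank '[{"linear":[-0.003,0,0],"dr":[0,0,0],"hand":0},{"linear":[-0.006,0,0],"dr":[0,0,0],"hand":0},{"linear":[-0.009,0,0],"dr":[0,0,0],"hand":0},{"linear":[-0.012,0,0],"dr":[0,0,0],"hand":0},{"linear":[-0.012,0,0],"dr":[0,0,0],"hand":0}]'
python3 -c "
from h import *
look('w5')"
```

```text
t: 7.65
eef_pos: [0.5648, -0.1964, 0.0188]
tool_rot: [-0.52, 0.521, -0.479, 0.479]
contact_force: [3.0, -2.5, 1.6]
gripper_width: 0.498
t: 8.07
eef_pos: [0.5641, -0.1837, 0.0187]
tool_rot: [0.521, -0.521, 0.479, -0.478]
contact_force: [3.1, -2.2, 1.9]
gripper_width: 0.498
[-0.1169  0.0258  0.0187] 8.0667
```

View pics/w5.png

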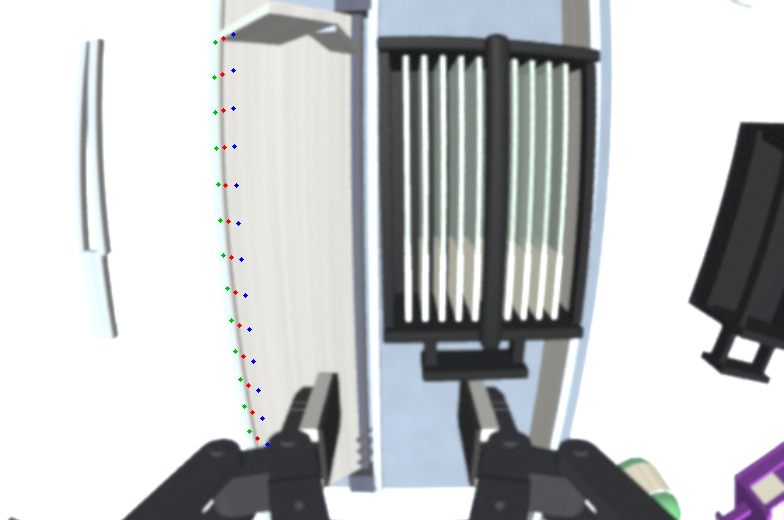

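```bash
python3 -m crank '[{"linear":[-0.005,0,0],"dr":[0,0,0],"hand":0},{"linear":[-0.010,0,0],"dr":[0,0,0],"hand":0},{"linear":[-0.015,0,0],"dr":[0,0,0],"hand":0},{"linear":[-0.020,0,0],"dr":[0,0,0],"hand":0},{"linear":[-0.025,0,0],"dr":[0,0,0],"hand":0},{"linear":[-0.030,0,0],"dr":[0,0,0],"hand":0},{"linear":[-0.035,0,0],"dr":[0,0,0],"hand":0},{"linear":[-0.040,0,0],"dr":[0,0,0],"hand":0},{"linear":[-0.045,0,0],"dr":[0,0,0],"hand":0},{"linear":[-0.045,0,0],"dr":[0,0,0],"hand":0}]'
python3 -c "
from h import *
look('w6')"
```

```text
t: 8.95
eef_pos: [0.5603, -0.1378, 0.0187]
tool_rot: [0.521, -0.521, 0.479, -0.478]
contact_force: [2.9, -0.5, 2.1]
gripper_width: 0.504
[-0.0709  0.0257  0.0187] 8.95
```

View pics/w6.png

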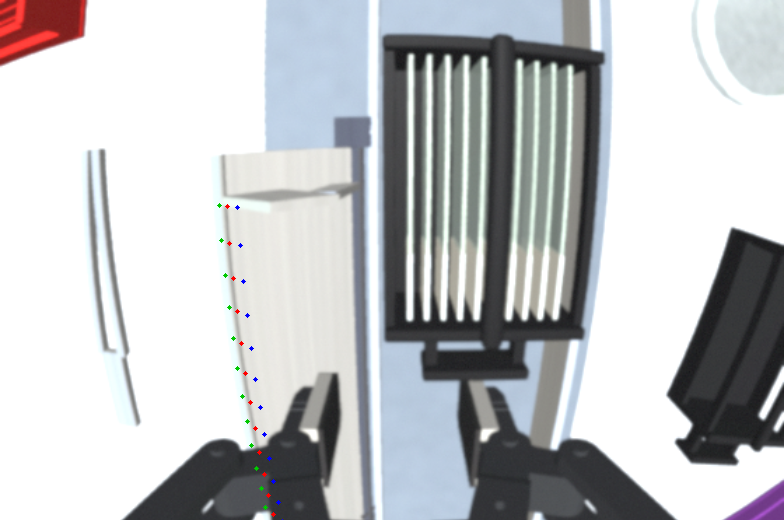

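```bash
python3 -m crank '[{"linear":[-0.005,0,0],"dr":[0,0,0],"hand":0},{"linear":[-0.010,0,0],"dr":[0,0,0],"hand":0},{"linear":[-0.015,0,0],"dr":[0,0,0],"hand":0},{"linear":[-0.020,0,0],"dr":[0,0,0],"hand":0},{"linear":[-0.025,0,0],"dr":[0,0,0],"hand":0},{"linear":[-0.030,0,0],"dr":[0,0,0],"hand":0},{"linear":[-0.035,0,0],"dr":[0,0,0],"hand":0},{"linear":[-0.038,0,0],"dr":[0,0,0],"hand":0},{"linear":[-0.041,0,0],"dr":[0,0,0],"hand":0},{"linear":[-0.041,0,0],"dr":[0,0,0],"hand":0}]'
python3 -m crank '[{"linear":[-0.001,0,0],"dr":[0,0,0],"hand":0},{"linear":[-0.002,0,0],"dr":[0,0,0],"hand":0},{"linear":[-0.003,0,0],"dr":[0,0,0],"hand":0},{"linear":[-0.004,0,0],"dr":[0,0,0],"hand":0},{"linear":[-0.004,0,0],"dr":[0,0,0],"hand":0}]'
python3 -c "
from h import *
print(inst(P1))"
```

```text
t: 9.83
eef_pos: [0.5569, -0.0976, 0.0187]
tool_rot: [0.521, -0.521, 0.479, -0.478]
contact_force: [2.4, -1.0, 2.5]
gripper_width: 0.5
t: 10.25
eef_pos: [0.5566, -0.0946, 0.0187]
tool_rot: [-0.52, 0.52, -0.479, 0.479]
contact_force: [3.7, -2.2, 2.5]
gripper_width: 0.503
[-0.0275  0.0258  0.0187]
```

```bash
python3 -m crank '[{"linear":[-0.0007,0,0],"dr":[0,0,0],"hand":0},{"linear":[-0.0014,0,0],"dr":[0,0,0],"hand":0},{"linear":[-0.002,0,0],"dr":[0,0,0],"hand":0},{"linear":[-0.002,0,0],"dr":[0,0,0],"hand":0}]'
python3 -m crank '[{"linear":[-0.0007,0,0],"dr":[0,0,0],"hand":0},{"linear":[-0.0014,0,0],"dr":[0,0,0],"hand":0},{"linear":[-0.0014,0,0],"dr":[0,0,0],"hand":0}]'
python3 -c "
from h import *
print(inst(P1)); look('w7')"
```

```text
t: 10.58
eef_pos: [0.5564, -0.0926, 0.0187]
tool_rot: [-0.52, 0.52, -0.479, 0.479]
contact_force: [2.8, -3.3, 1.4]
gripper_width: 0.5
t: 10.83
eef_pos: [0.5563, -0.0911, 0.0187]
tool_rot: [-0.52, 0.521, -0.479, 0.479]
contact_force: [3.9, -3.0, 1.8]
gripper_width: 0.505
[-0.024   0.0258  0.0187]
[-0.024   0.0258  0.0187] 10.8333
```

View pics/w7.png

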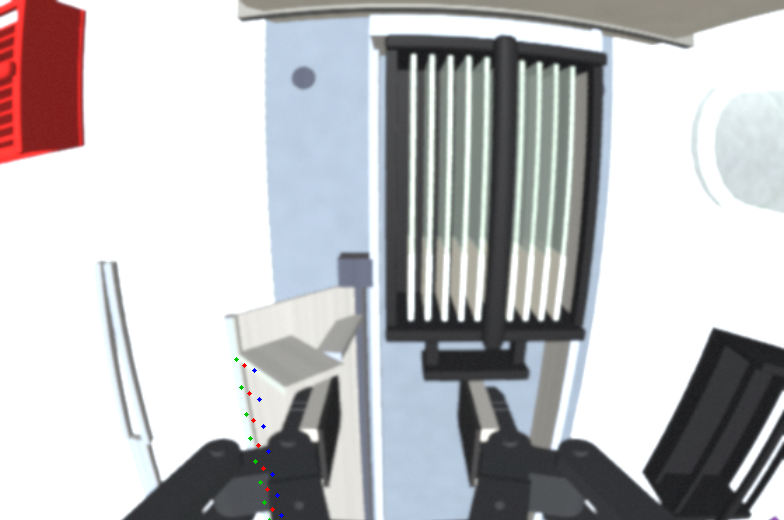

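```bash
python3 -m crank '[{"linear":[-0.0007,0,0],"dr":[0,0,0],"hand":0},{"linear":[-0.001,0,0],"dr":[0,0,0],"hand":0},{"linear":[-0.001,0,0],"dr":[0,0,0],"hand":0}]'
python3 -m crank '[{"linear":[-0.0007,0,0],"dr":[0,0,0],"hand":0},{"linear":[-0.001,0,0],"dr":[0,0,0],"hand":0},{"linear":[-0.001,0,0],"dr":[0,0,0],"hand":0}]'
python3 -c "
from h import *
print(inst(P1),bot.get_obs()['contact_force'])"
```

```text
t: 11.13
eef_pos: [0.5563, -0.0902, 0.0187]
tool_rot: [0.52, -0.52, 0.479, -0.479]
contact_force: [2.4, -3.8, 1.7]
gripper_width: 0.501
t: 11.38
eef_pos: [0.5562, -0.0892, 0.0188]
tool_rot: [0.521, -0.52, 0.479, -0.479]
contact_force: [2.3, -3.4, 1.8]
gripper_width: 0.498
[-0.0221  0.0257  0.0188] [ 2.29257673 -3.405466    1.84800196]
```

```bash
python3 -m crank '[{"linear":[-0.0007,0,0],"dr":[0,0,0],"hand":0},{"linear":[-0.001,0,0],"dr":[0,0,0],"hand":0},{"linear":[-0.001,0,0],"dr":[0,0,0],"hand":0}]'
python3 -m crank '[{"linear":[-0.0007,0,0],"dr":[0,0,0],"hand":0},{"linear":[-0.001,0,0],"dr":[0,0,0],"hand":0},{"linear":[-0.001,0,0],"dr":[0,0,0],"hand":0}]'
python3 -c "
from h import *
print(inst(P1),bot.get_obs()['contact_force'])"
```

```text
t: 11.63
eef_pos: [0.5563, -0.0888, 0.0188]
tool_rot: [-0.52, 0.52, -0.478, 0.479]
contact_force: [2.7, -4.0, 2.2]
gripper_width: 0.497
t: 11.88
eef_pos: [0.5563, -0.0888, 0.0189]
tool_rot: [-0.52, 0.52, -0.478, 0.48]
contact_force: [3.0, -6.6, 1.1]
gripper_width: 0.497
[-0.0217  0.0255  0.0189] [ 2.95567477 -6.60171546  1.11151632]
```

```bash
python3 -m crank '[{"linear":[0.002,0,0],"dr":[0,0,0],"hand":0},{"linear":[0.005,0,0],"dr":[0,0,0],"hand":0},{"linear":[0.008,0,0],"dr":[0,0,0],"hand":0},{"linear":[0.01,0,0],"dr":[0,0,0],"hand":0},{"linear":[0.01,0,0.002],"dr":[0,0,0],"hand":0},{"linear":[0.01,0,0.004],"dr":[0,0,0],"hand":0},{"linear":[0.01,0,0.006],"dr":[0,0,0],"hand":0},{"linear":[0.01,0,0.008],"dr":[0,0,0],"hand":0},{"linear":[0.01,0,0.01],"dr":[0,0,0],"hand":0},{"linear":[0.01,0,0.01],"dr":[0,0,0],"hand":0}]'
python3 -m crank '[{"linear":[0,0,0.002],"dr":[0,0,0],"hand":-0.05},{"linear":[0,0,0.004],"dr":[0,0,0],"hand":-0.1},{"linear":[0,0,0.006],"dr":[0,0,0],"hand":-0.15},{"linear":[0,0,0.006],"dr":[0,0,0],"hand":-0.2},{"linear":[0,0,0.006],"dr":[0,0,0],"hand":-0.25},{"linear":[0,0,0.006],"dr":[0,0,0],"hand":-0.3},{"linear":[0,0,0.006],"dr":[0,0,0],"hand":-0.3},{"linear":[0,0,0.006],"dr":[0,0,0],"hand":-0.3},{"linear":[0,0,0.006],"dr":[0,0,0],"hand":-0.3}]'
python3 -c "
from h import *
print(inst(P1),bot.get_obs()['contact_force']); look('w8')"
```

```text
t: 12.72
eef_pos: [0.5674, -0.0966, 0.0188]
tool_rot: [0.521, -0.52, 0.478, -0.479]
contact_force: [1.0, 0.5, 1.7]
gripper_width: 0.499
t: 13.47
eef_pos: [0.5724, -0.0959, 0.0186]
tool_rot: [-0.52, 0.521, -0.479, 0.478]
contact_force: [0.4, -0.3, 0.8]
gripper_width: 0.35
[-0.0301  0.0101  0.0186] [ 0.40316016 -0.3082424   0.81931887]
[-0.0301  0.0101  0.0186] 13.4667
```

View pics/w8.png

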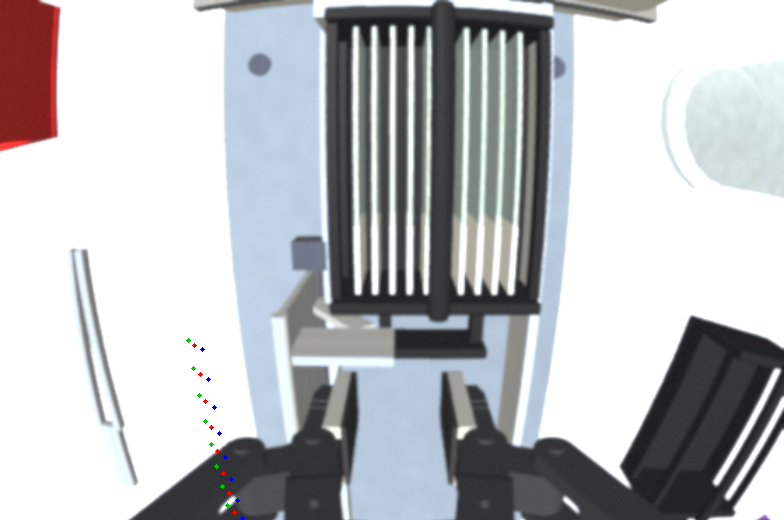

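```bash
python3 -m crank '[{"linear":[0.001,0,0.003],"dr":[0,0,0],"hand":-0.3},{"linear":[0.002,0,0.004],"dr":[0,0,0],"hand":-0.3},{"linear":[0.002,-0.01,0.004],"dr":[0,0,0],"hand":-0.3},{"linear":[0.002,-0.025,0.004],"dr":[0,0,0],"hand":-0.3},{"linear":[0.002,-0.05,0.004],"dr":[0,0,0],"hand":-0.3},{"linear":[0.002,-0.08,0.004],"dr":[0,0,0],"hand":-0.3},{"linear":[0.002,-0.12,0.004],"dr":[0,0,0],"hand":-0.3},{"linear":[0.002,-0.15,0.004],"dr":[0,0,0],"hand":-0.3},{"linear":[0.002,-0.15,0.004],"dr":[0,0,0],"hand":-0.3},{"linear":[0.002,-0.15,0.004],"dr":[0,0,0],"hand":-0.3}]'
python3 - <<'E'
from h import *
print(inst(P1))
R=rot(); e=np.array(bot.get_obs()["eef_pos"]); bot.read_camera("wrist")
for n,P in [("rack",(.05,0,.004)),("gate_leaf",PTS["gate_leaf"]),("gate_top",PTS["gate_top"]),("station",(0,0,0))]:
    print(n,[(np.round(d["xy"],1).tolist(),round(d["score"],2)) for d in bot.place_of("wrist",n)[:3]],"expect",wproj(S(P1,P),e=e,R=R).round(1))
r=least_squares
for d in bot.place_of("wrist","rack")[:1]:
    print(least_squares(lambda q:wproj(S(P1,(q[0],q[1],.004)),e=e,R=R)-d["xy"],[.05,0]).x)
E
```

```text
t: 14.35
eef_pos: [0.5783, -0.0978, 0.1713]
tool_rot: [0.522, -0.519, 0.478, -0.48]
contact_force: [0.1, -0.9, -0.0]
gripper_width: 0.351
[-0.0326  0.0045  0.1713]
rack [([100.2, 71.3], 0.88), ([453.9, 317.6], 0.75)] expect [288.3 108. ]
gate_leaf [([276.3, 165.8], 0.68)] expect [275.8 168.4]
gate_top [] expect [248.5 331.5]
station [([286.3, 159.3], 0.71)] expect [288.2 159.3]
[0.10114094 0.19364799]
```

Run:
```python
from h import *
R=rot(); e=np.array(bot.get_obs()["eef_pos"]); im=bot.read_camera("wrist").mean(2).astype(np.float32)
def prof(xs,z,ys):
    return [int(np.mean([cv2.getRectSubPix(im,(1,1),tuple(map(float,wproj(S(P1,(x,y,z)),e=e,R=R))))[0,0] for y in ys])) for x in xs]
xs=np.arange(-.020,-.003,.001); print("label",dict(zip((xs*1e3).round().astype(int).tolist(),prof(xs,.031,[-.012,-.008,-.004,0]))))
xs=np.arange(.084,.1,.001); print("front",dict(zip((xs*1e3).round().astype(int).tolist(),prof(xs,.05,[-.02,-.012,.012,.02]))))
xs=np.arange(.002,.016,.001); print("rear",dict(zip((xs*1e3).round().astype(int).tolist(),prof(xs,.05,[-.025,-.02,-.01]))))
```

```text
label {-20: 131, -19: 130, -18: 130, -17: 130, -16: 130, -15: 130, -14: 130, -13: 130, -12: 127, -11: 110, -10: 76, -9: 50, -8: 43, -7: 36, -6: 29, -5: 31, -4: 57}
front {84: 113, 85: 109, 86: 101, 87: 83, 88: 53, 89: 38, 90: 45, 91: 68, 92: 119, 93: 166, 94: 184, 95: 185, 96: 176, 97: 154, 98: 132, 99: 110}
rear {2: 125, 3: 126, 4: 127, 5: 127, 6: 127, 7: 127, 8: 127, 9: 123, 10: 106, 11: 74, 12: 50, 13: 42, 14: 37, 15: 43}
```

```bash
python3 -c "
from h import *
print(bot.hand_in(), bot.get_obs()['t'])"
```

```text
the job is handed in; nothing more can be done
the job is handed in; nothing more can be done
```

The rack has been pushed home against the end stop, the gate has sprung shut behind it, and I handed the job in at about 15 s of the 51 s allowed.

**What I did:** One fingertip inside the side plate held the gate at about 0.7 rad, judged from the wrist picture, with about 4 N on the tool. The other fingertip pushed the rack's label plate along the lane. I stopped when the push stalled and the force rose from about 3.5 to 6.6 N. Then I backed off the label, let the gate follow the finger shut, and lifted straight up.

**Last checks:**
- **Gate:** the leaf was within 3 px of its shut position.
- **Rack position:** its front edge measured x ≈ 92 mm, level with the stop face. The label edge read about −10.5 mm where −12 mm was expected, and the rear top edge about 11 mm where 8 mm was expected. I put the label difference down to calibration and the rear one possibly to the rim's shape.
- **Contact:** the tool force was near zero after lifting.
- **Failed check:** the network's last search for the rack found only the look-alikes. The final rack position therefore rests on the stall and the edge profiles.
- **Other objects:** I did not measure them again at the end. The fingers stayed inside the lane, and I saw nothing moved in the wrist pictures.

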